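# Set the tile under the drill

### The job

Get the tile ready for drilling: slide the drill stand's clear guard aside, slide the little wooden sled in beneath the drill head until the bit's point stands over the inside of the small ring marked on the tile, then let go and slide the guard fully shut in front of it. The sled stays flat on the bed, nothing may knock the bit, and the pots and the brush standing around stay where they are.

Things in the scene. Friction and masses are not known exactly. Their poses are not given: they have to be found in the camera images.
- drill_stand: Fixed bench drill stand on four legs. Origin on the table straight below the bit; x points away from the robot (into the stand), y to its left along the guard's track, z up. Flat aluminium bed, x -250 to +80, y -75 to +75 mm, 12 mm thick, its top 187 mm above the table; a strip 40 mm wide at x -90 mm carries the flush track on to y -240 (to the right) mm. Column at x +58 mm
- head_front (a point): Middle of the lower front edge of the grey drill head, which overhangs the bed: in the stand's frame x -65 to +75 mm, y -45 to +45 mm, underside 360 mm and top 435 mm above the table (173 and 248 mm above the bed), motor above it to 500 mm (x -46 to +30 mm). A feed hub with three arms on its right side reaches out to y -75 mm, 323 to 443 mm above the table
- drill_bit: The fixed 8 mm bit in its chuck, pointing down. Origin at the bit's point, 217 mm above the table, 30 mm above the bed, 8 mm above the top of the tile when the sled lies on the bed; the chuck (32 mm diameter) begins 40 mm above the point
- guard (a joint): How far the clear guard is slid along its track, m: 0 = fully shut (stop; across the front of the drill), 0.165 = fully open (stop), growing towards the stand's -y, to the right. Sliding takes about 1.5 N and it stays where it is left
- guard_panel (a point): Middle of the top edge of the guard, a clear panel in an aluminium frame, 112 mm wide, 8 mm thick, from just above the bed to 103 mm above the bed, at the stand's x -90 mm; shut, it spans the stand's y -56 to +56 mm
- guard_handle (a point): Grip point on the guard's handle, a black upright round post 14 mm in diameter, 305 mm above the table (118 mm above the bed). The post runs from 88 to 145 mm above the bed; the bar that carries it has its underside 77 mm above the bed, so the sled passes below. With the guard shut it lies at x -145, y +40 mm of the stand
- sled: Loose plywood drilling sled, 100 (x) x 80 (y) x 12 mm, 0.25 to 0.5 kg, lying on the bed in front of the guard, its front (+x) roughly towards the drill. Origin at the centre of its underside. A terracotta tile 50 x 68 mm is fixed on its front half (x -3 to +47 mm), its top 22 mm above the sled's underside
- sled_handle (a point): Grip point on the sled's upright wooden handle block, 15 mm below the block's top; the block is 30 (x) x 16 (y) mm, 60 mm high above the sled's underside, centred at x -28, y 0 mm of the sled. With the tile in place the drill head overhangs this block, so it can be reached there only with the tool leaning back towards the robot side by about 30 to 45 degrees from vertical
- mark (a point): Centre of the black ring (12 mm diameter) with a cross in it on the tile's top, at x +22, y +10, z +22 mm of the sled
- tool_pot: Bystander: pot with pens, 86 x 80 x 152 mm, origin at the centre of its underside; loose, to the right of the stand, behind the scale
- flower_pot: Bystander: small terracotta flower pot, 91 x 90 x 76 mm, origin at the centre of its underside; loose, to the left in front of the stand
- scrub_brush: Bystander: scrubbing brush with a bow handle, 62 x 160 x 92 mm, origin at the centre of its underside; loose, behind the stand's left side, near the screen

How it is judged:
By the outcome, as a careful person would: the job done as asked, in the order asked, and still so for the second after the job is handed in, with the robot touching nothing.
It also fails if it takes over 64 s, if anything falls off the work surface, if the arm or the gripper's body presses on something with over 40 N, if the wrist force passes 120 N, or if a joint passes its speed limit or range.

### The arm

A 6-joint arm with a two-finger parallel gripper is mounted at the origin on the work surface; the furniture and walls round the work are solid. World frame = base frame: x ahead of the robot, y to its left, z up, the work surface at z = 0. Lengths are in m, angles in rad, forces in N, time in s.
With the tool pointing down it reaches from about 0.25 to 0.725 m from the base axis. Payload 4 kg.
Tool frame: the origin (TCP) lies midway between the tips of the shut fingers; the grasp point (between the pads) lies bot.pinch_z behind it (bot.pinch_z is the distance from the TCP to the grasp point, in m); z points along the fingers, y is the line along which they close (so a half turn about z gives the same grasp; the last joint's range is limited). The gripper opens to 85 mm and grips with 20 to 120 N. Pads are 22 mm wide; open, the fingers measure 114 mm over their backs; the gripper's body (76 mm by 85 mm) begins 54 mm behind the grasp point. The pads swing forward as they close: fully open they stand 13 mm farther back than shut.
Start: joints at [-1.232, 0.241, 0.005, 1.335, 0, 1.571], TCP at [0.166, -0.472, 0.231] pointing down, gripper open.
Joint ranges: [-2.72, 2.72], [-1.05, 1.87], [-1.09, 1.28], [-1.99, 2.15], [-1.42, 1.44], [-3.14, 3.14]. Speed limits (rad/s): [2.79, 2.79, 3.14, 3.14, 3.14, 3.14].

### API

Orientations are given as a unit quaternion [x, y, z, w].
In Python, from workcell import bot, vision, workorder gives the robot as it stands (bot), with the cameras (vision) and the job (workorder).
- The arm moves only by the shell command python3 jog.py 'ROWS'. ROWS is a JSON list of rows, 1 to 10 of them, each of 7 numbers: a rotation vector rx, ry, rz in rad, then dx, dy, dz in m, then the finger opening in m; each row is the pose to reach, as a shift and turn from the pose commanded when the command began, along the tool's axes at that moment; what a row does not reach only later rows make up. A row lasts 1/8 s, in which the tool goes at most 0.0625 m and 0.188 rad, less where a joint would pass 70% of its speed; a pose out of reach is approached as far as the arm can. The fingers move at their own pace and stop on an object; the grip force is fixed at half the most. Time passes only in rows, so rows that do not move let the fingers close. It prints the time, the measured TCP pose, the force, the opening and the grip force at its end.
- bot.get_obs(): the state, without advancing time (a new reading comes with each control period).
- vision.camera(name): name is "scene" or "top"; returns the picture (384x512x3 uint8, red, green, blue); there is no depth.
- vision.calibration(name): a dict with "mtx" (3x3 intrinsics, pixels), "R" (3x3) and "t" (3): a world point X has camera coordinates R X + t. Camera axes: x right, y down, z forward; pixel columns grow to the right and rows downward; lengths in m; the calibration is good to about 2 mm. A picture is of the moment at which its call begins. calibration takes no time and is no camera call.
- workorder.job_done(): hands the job in; it is judged then, once.
The state is a dict: "clock": time; "joint_pos": joint angles; "joint_vel": joint speeds; "tau": joint torques, N m; "eef_pos": TCP position; "tool_rot": TCP orientation; "ft_force": force on the tool from outside, world axes, zero at the start; "ft_torque": the same for the moment, N m; "grip_width": finger opening in m; "grasp_force": force on a finger pad.
Only numpy, scipy, OpenCV 4.12 (cv2) and the standard library are available. Lean on these libraries where they do the work, as an engineer would, in place of code of your own. Each camera call takes 0.05 s, during which the arm holds its last target. There are 200 camera calls.

## Working session

There is one attempt and no reset: what is moved stays moved. The work goes in short steps, Python scripts to look and compute and a shell command to move; the robot and the scene stay as the last step left them, time stands still between calls to the robot, and variables do not carry over. Pictures are saved under pics/ and viewed, at most 10 in all, crops included, and the job is handed in when it is done.

```bash
ls; mkdir -p pics
python3 - <<'E'
from workcell import bot, vision, workorder
import cv2,numpy as np
o=bot.get_obs();print(o['clock'],o['eef_pos'],o['tool_rot'],o['grip_width'],bot.pinch_z)
for n in('scene','top'):
    im=vision.camera(n);cv2.imwrite(f'pics/{n}0.png',im[...,::-1]);c=vision.calibration(n);print(n,np.array(c['mtx']).round(1).tolist(),np.array(c['R']).round(3).tolist(),np.array(c['t']).round(3))
a=cv2.imread('pics/scene0.png');b=cv2.imread('pics/top0.png')
cv2.imwrite('pics/s0.png',cv2.resize(a,(800,600),interpolation=2));cv2.imwrite('pics/t0.png',cv2.resize(b,(800,600),interpolation=2))
E
```

```text
jog.py
pics
workcell.py
0.0 [ 0.16596043 -0.47096178  0.23041064] [ 9.85684534e-01  1.68596701e-01 -1.74314661e-04 -1.05890653e-03] 0.08562775787307882 0.0187
scene [[354.9, 0.0, 251.1], [0.0, 354.9, 184.8], [0.0, 0.0, 1.0]] [[0.954, -0.298, -0.006], [-0.229, -0.719, -0.656], [0.192, 0.628, -0.755]] [-0.399  0.393  0.837]
top [[381.0, 0.0, 248.3], [0.0, 381.0, 184.8], [0.0, 0.0, 1.0]] [[0.345, -0.939, -0.015], [-0.737, -0.261, -0.623], [0.581, 0.226, -0.782]] [0.035 0.532 1.073]
```

View pics/s0.png

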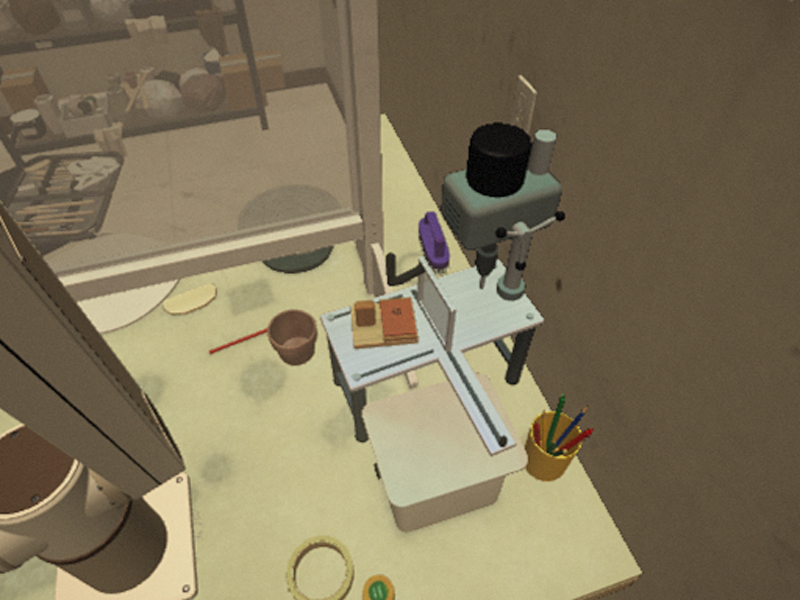

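View pics/t0.png

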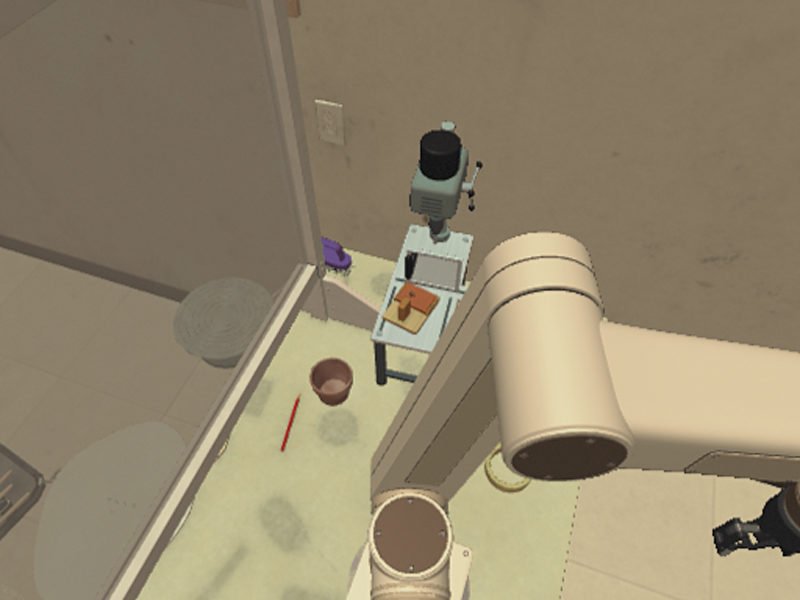

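Scene view: bed with its near-left corner at about (322,320), near-right at (360,382) and far-right at (541,318). The guard panel is at (435,305), its black handle at (390,268), the sled at (383,325) and the bit at (484,285). I'll zoom in to pick exact points.

Run:
```python
import cv2
a=cv2.imread('pics/scene0.png');b=cv2.imread('pics/top0.png')
cv2.imwrite('pics/s1.png',cv2.resize(a[140:290,200:350],(600,600),interpolation=2))
cv2.imwrite('pics/t1.png',cv2.resize(b[130:250,220:320],(500,600),interpolation=2))
```

```text
(no output)
```

View pics/s1.png

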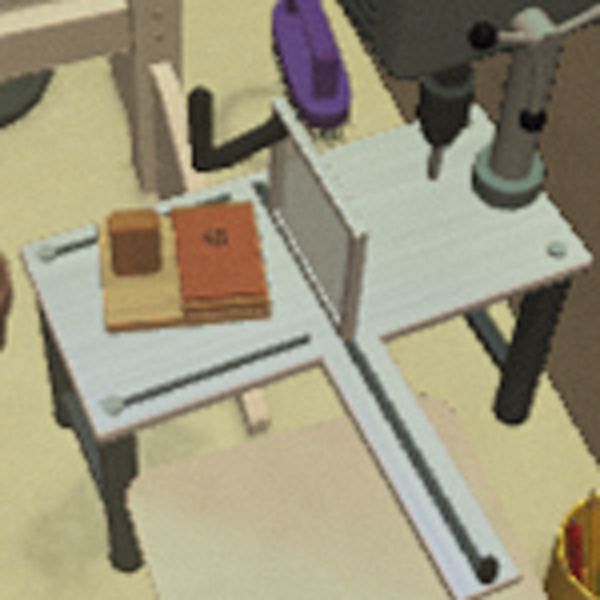

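View pics/t1.png

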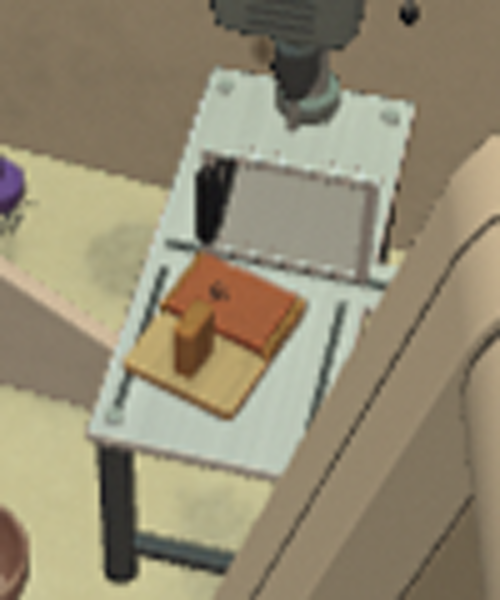

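Crops: the ring is at (216,237) in the scene crop and (218,292) in the top crop. Bed corners, tile corners, post and bit tip are all clear, so I'll cast rays.

```bash
cat > h.py <<'E'
from workcell import bot, vision, workorder
import numpy as np, cv2
from scipy.spatial.transform import Rotation as Ro
from scipy.optimize import least_squares
def ray(n,u,v):
    c=vision.calibration(n);R=np.array(c['R']);t=np.array(c['t'])
    return -R.T@t, R.T@np.linalg.solve(np.array(c['mtx']),[u,v,1])
def onz(n,uv,z):
    o,d=ray(n,*uv);return o+d*(z-o[2])/d[2]
def proj(n,X):
    c=vision.calibration(n);p=np.array(c['mtx'])@(np.array(c['R'])@X+np.array(c['t']));return p[:2]/p[2]
S=lambda x,y:(200+x/4-.4,140+y/4-.4)
T=lambda x,y:(220+x/5-.4,130+y/5-.4)
E
python3 - <<'E'
from h import *
B=[('scene',S(22,243),(-.25,.075)),('scene',S(100,431),(-.25,-.075)),('scene',S(592,260),(.08,-.075)),
('top',T(92,435),(-.25,.075)),('top',T(212,70),(.08,.075)),('top',T(413,103),(.08,-.075))]
P=[(onz(n,p,.187)[:2],np.array(q)) for n,p,q in B]
def res(k):
    c,s=np.cos(k[2]),np.sin(k[2]);M=np.array([[c,-s],[s,c]])
    return np.concatenate([k[:2]+M@q-p for p,q in P])
r=least_squares(res,[.6,-.1,0]);print('stand',r.x,r.fun.reshape(-1,2).round(4).tolist())
k=r.x;c,s=np.cos(k[2]),np.sin(k[2]);M=np.array([[c,-s],[s,c]])
def show(l,n,p,z):
    X=onz(n,p,z);print(l,n,X[:2].round(4),'stand',(M.T@(X[:2]-k[:2])).round(4))
show('bit','scene',S(434,178),.217);show('bit','top',T(292,128),.217)
show('mark','scene',S(216,237),.209);show('mark','top',T(218,292),.209)
for l,a,b in(('FL',(258,202),(203,252)),('FR',(270,292),(305,298)),('BR',(183,303),(266,348)),('BL',(174,207),(163,303))):
    show(l,'scene',S(*a),.209);show(l,'top',T(*b),.209)
show('posttop','scene',S(200,90),.332);show('posttop','top',T(210,165),.332)
show('postbot','scene',S(203,165),.275)
show('blocktop','scene',S(133,218),.247);show('blocktop','top',T(196,316),.247)
E
```

```text
stand [0.61430552 0.15264491 0.09102574] [[-0.0038, -0.0011], [-0.0029, -0.0037], [0.0031, 0.0001], [-0.001, 0.0045], [0.0036, 0.0022], [0.0011, -0.0019]]
bit scene [0.6174 0.1542] stand [0.0033 0.0013]
bit top [0.621  0.1538] stand [0.0068 0.0006]
mark scene [0.475  0.1565] stand [-0.1384  0.0165]
mark top [0.4757 0.1575] stand [-0.1376  0.0175]
FL scene [0.5085 0.1753] stand [-0.1033  0.0322]
FL top [0.5038 0.1774] stand [-0.1078  0.0347]
FR scene [0.4929 0.1071] stand [-0.1251 -0.0344]
FR top [0.4896 0.1036] stand [-0.1286 -0.0375]
BR scene [0.4414 0.1149] stand [-0.1756 -0.0218]
BR top [0.4436 0.1149] stand [-0.1735 -0.0221]
BL scene [0.4573 0.1873] stand [-0.1532  0.0488]
BL top [0.4556 0.1878] stand [-0.1549  0.0494]
posttop scene [0.4681 0.1636] stand [-0.1446  0.0242]
posttop top [0.4725 0.1634] stand [-0.1402  0.0236]
postbot scene [0.468 0.159] stand [-0.1451  0.0197]
blocktop scene [0.4239 0.1557] stand [-0.1894  0.0204]
blocktop top [0.4253 0.1552] stand [-0.188   0.0197]
```

```bash
cat >> h.py <<'E'
YS=.091; ST=np.array([.6155,.1532]); 
def stand(x,y,z=0):
    c,s=np.cos(YS),np.sin(YS);return np.array([ST[0]+c*x-s*y,ST[1]+s*x+c*y,z])
def tool(yaw,tilt):  # tool leaning back by tilt, closing across yaw
    return Ro.from_euler('z',yaw)*Ro.from_matrix(np.array([[np.cos(tilt),0,np.sin(tilt)],[0,-1,0],[np.sin(tilt),0,-np.cos(tilt)]]))
def plan(*ways):   # (grasp point, yaw, tilt) -> row numbers
    o=bot.get_obs();p=np.array(o['eef_pos']);R=Ro.from_quat(o['tool_rot'])
    print('t',round(o['clock'],2),'tcp',p.round(4),'ft',np.round(o['ft_force'],1),'w',round(o['grip_width'],4))
    for g,yaw,tilt in ways:
        R1=tool(yaw,tilt);q=g+R1.as_matrix()[:,2]*bot.pinch_z
        print((R.inv()*R1).as_rotvec().round(3).tolist(),(R.inv().apply(q-p)).round(4).tolist())
E
python3 - <<'E'
from h import *
for n,p in(('scene',(375,290)),('top',(322,300)),('top',(330,275))): print(onz(n,np.array(p)/1.5625,0).round(3))
t=np.radians(30)
h=stand(-.144,.022,.308)
up=Ro.from_quat(bot.get_obs()['tool_rot'])
plan((h+[-.05,-.3,.12],YS,t),(h+[-.03,0,.1],YS,t),(h,YS,t))
E
```

```text
[ 0.5    0.384 -0.   ]
[0.539 0.41  0.   ]
[0.62  0.424 0.   ]
t 0.1 tcp [ 0.166  -0.471   0.2305] ft [ 0.2 -0.1 -0.6] w 0.0851
[-0.067, 0.521, 0.242] [0.3594, -0.2277, -0.1809]
[-0.067, 0.521, 0.242] [0.478, -0.504, -0.1604]
[-0.067, 0.521, 0.242] [0.5063, -0.4938, -0.0604]
```

```bash
python3 jog.py '[[0,0,0,0,0,-0.06,0.05],[0,0.15,0.06,0.05,-0.04,-0.12,0.05],[-0.03,0.3,0.12,0.1,-0.08,-0.16,0.05],[-0.067,0.521,0.242,0.16,-0.12,-0.18,0.05],[-0.067,0.521,0.242,0.21,-0.15,-0.18,0.05],[-0.067,0.521,0.242,0.26,-0.18,-0.18,0.05],[-0.067,0.521,0.242,0.31,-0.21,-0.18,0.05],[-0.067,0.521,0.242,0.36,-0.228,-0.18,0.05],[-0.067,0.521,0.242,0.36,-0.228,-0.18,0.05]]'
python3 - <<'E'
from h import *
t=np.radians(30);h=stand(-.144,.022,.308)
plan((h+[-.03,0,.1],YS,t),(h,YS,t)); print(bot.get_obs()['joint_pos'])
E
```

```text
clock: 1.23
eef_pos: [0.431, -0.1335, 0.4112]
tool_rot: [0.965, 0.047, 0.259, -0.011]
ft_force: [0.5, -1.0, -0.2]
grip_width: 0.0499
grasp_force: 0.0
t 1.23 tcp [ 0.431  -0.1335  0.4112] ft [ 0.5 -1.  -0.2] w 0.0499
[-0.001, -0.001, 0.005] [0.031, -0.2933, 0.0397]
[-0.001, -0.001, 0.005] [0.0068, -0.2906, 0.1412]
[-0.48537272 -0.23920094 -0.14387594  1.21490683  0.27709562  2.62354031]
```

```bash
python3 jog.py '[[0,0,-0.18,0,-0.02,0,0.05],[0,0,-0.36,0,-0.04,0,0.05],[0,0,-0.54,0,-0.06,0,0.05],[0,0,-0.72,0,-0.08,0,0.05],[0,0,-0.9,0,-0.1,0,0.05],[0,0,-1.08,0,-0.12,0,0.05],[0,0,-1.26,0,-0.14,0,0.05],[0,0,-1.44,0,-0.16,0,0.05],[0,0,-1.62,0,-0.18,0,0.05],[0,0,-1.8,0,-0.18,0,0.05]]'
python3 - <<'E'
from h import *
t=np.radians(30);h=stand(-.144,.022,.308)
import h as H
f=H.tool; H.tool=lambda a,b:f(a,b)*Ro.from_euler('z',np.pi)
plan((h+[-.03,0,.1],YS,t),(h,YS,t)); print(bot.get_obs()['joint_pos'])
E
sed -i 's/\[np.sin(tilt),0,-np.cos(tilt)\]\]))/&*Ro.from_euler("z",np.pi)/' h.py
```

```text
clock: 2.48
eef_pos: [0.4131, 0.0437, 0.4103]
tool_rot: [0.562, 0.786, 0.169, 0.196]
ft_force: [0.2, -0.9, 0.3]
grip_width: 0.0497
grasp_force: 0.0
t 2.48 tcp [0.4131 0.0437 0.4103] ft [ 0.2 -0.9  0.3] w 0.0497
[-0.001, -0.0, -1.333] [0.1047, 0.0579, 0.0395]
[-0.001, -0.0, -1.333] [0.1078, 0.0339, 0.141]
[ 0.11399074 -0.36015273 -0.22984155  1.17849576 -0.01187956  1.35246786]
```

```bash
python3 jog.py '[[0,0,-0.18,0.02,0.01,0.01,0.05],[0,0,-0.36,0.04,0.02,0.02,0.05],[0,0,-0.54,0.06,0.03,0.03,0.05],[0,0,-0.72,0.08,0.04,0.04,0.05],[0,0,-0.9,0.1,0.05,0.04,0.05],[0,0,-1.08,0.105,0.058,0.04,0.05],[0,0,-1.26,0.105,0.058,0.04,0.05],[0,0,-1.333,0.105,0.058,0.04,0.05],[0,0,-1.333,0.105,0.058,0.04,0.05]]'
python3 - <<'E'
from h import *
t=np.radians(30);h=stand(-.144,.022,.308)
plan((h,YS,t)); print(bot.get_obs()['joint_pos'])
a=vision.camera('scene');b=vision.camera('top')
cv2.imwrite('pics/c1.png',np.hstack([cv2.resize(a[90:290,180:380],(400,400)),cv2.resize(b[60:260,180:380],(400,400))])[...,::-1])
E
```

```text
clock: 3.6
eef_pos: [0.451, 0.1616, 0.3918]
tool_rot: [-0.04, 0.965, 0.012, 0.258]
ft_force: [0.3, 0.0, 0.1]
grip_width: 0.0502
grasp_force: 0.0
t 3.6 tcp [0.451  0.1616 0.3918] ft [0.3 0.  0.1] w 0.0502
[-0.002, -0.001, -0.009] [0.0253, -0.0013, 0.1008]
[ 0.45961005 -0.21276103 -0.17897948  1.11208894 -0.1830399   0.33161461]
```

View pics/c1.png

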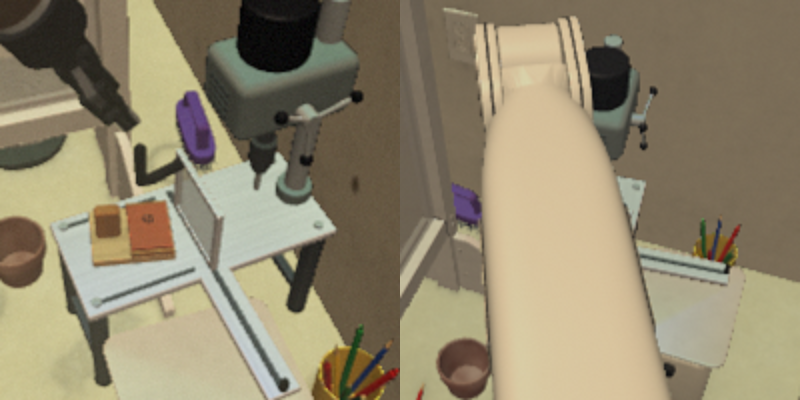

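Scene view: the gripper stands just above the guard post, whose top is at (140,150). The top view is blocked by the arm. Descending.

```bash
python3 jog.py '[[0,0,0,0.025,-0.001,0.02,0.05],[0,0,-0.009,0.025,-0.001,0.05,0.05],[0,0,-0.009,0.025,-0.001,0.08,0.05],[0,0,-0.009,0.025,-0.001,0.1,0.05],[0,0,-0.009,0.025,-0.001,0.1,0],[0,0,-0.009,0.025,-0.001,0.1,0],[0,0,-0.009,0.025,-0.001,0.1,0],[0,0,-0.009,0.025,-0.001,0.1,0],[0,0,-0.009,0.025,-0.001,0.1,0]]'
python3 - <<'E'
from h import *
t=np.radians(30)
plan((stand(-.144,.022,.308),YS,t),(stand(-.144,-.125,.308),YS,t))
E
```

```text
clock: 4.82
eef_pos: [0.4796, 0.1635, 0.2942]
tool_rot: [-0.044, 0.965, 0.011, 0.259]
ft_force: [-4.1, 0.6, 2.9]
grip_width: 0.0121
grasp_force: 58.6
t 4.83 tcp [0.4796 0.1635 0.2942] ft [-4.1  0.6  2.9] w 0.0121
[-0.001, 0.001, 0.001] [0.0014, -0.0006, 0.0019]
[-0.001, 0.001, 0.001] [0.0015, -0.1476, 0.0021]
```

```bash
python3 jog.py '[[0,0,0,0,-0.02,0,0],[0,0,0,0,-0.045,0,0],[0,0,0,0,-0.07,0,0],[0,0,0,0,-0.095,0,0],[0,0,0,0,-0.12,0,0],[0,0,0,0,-0.135,0,0],[0,0,0,0,-0.142,0,0],[0,0,0,0,-0.146,0,0],[0,0,0,0,-0.146,0,0]]'
python3 - <<'E'
from h import *
plan((stand(-.144,-.125,.308),YS,np.radians(30)))
E
```

```text
clock: 5.95
eef_pos: [0.4923, 0.0172, 0.2942]
tool_rot: [-0.044, 0.965, 0.01, 0.259]
ft_force: [-5.6, -1.6, 4.6]
grip_width: 0.0129
grasp_force: 59.3
t 5.95 tcp [0.4923 0.0172 0.2942] ft [-5.6 -1.6  4.6] w 0.0129
[-0.003, 0.0, 0.0] [0.0008, -0.0007, 0.0022]
```

```bash
python3 jog.py '[[0,0,0,0,-0.002,0,0],[0,0,0,0,-0.004,0,0],[0,0,0,0,-0.004,0,0]]'
```

```text
clock: 6.32
eef_pos: [0.4923, 0.017, 0.2942]
tool_rot: [-0.046, 0.965, 0.014, 0.259]
ft_force: [-7.4, 10.0, 4.1]
grip_width: 0.0123
grasp_force: 59.5
```

```bash
python3 jog.py '[[0,0,0,0,-0.002,0,0],[0,0,0,0,-0.004,0,0],[0,0,0,0,-0.004,0,0]]'
```

```text
clock: 6.7
eef_pos: [0.4923, 0.017, 0.2941]
tool_rot: [-0.049, 0.965, 0.019, 0.259]
ft_force: [-7.4, 22.3, 5.4]
grip_width: 0.0124
grasp_force: 60.5
```

```bash
python3 jog.py '[[0,0,0,0,0.007,0,0],[0,0,0,0,0.007,0,0.05],[0,0,0,0,0.007,0,0.05],[0,0,0,0,0.007,0,0.05],[0,0,0,0,0.007,-0.04,0.05],[0,0,0,0,0.007,-0.09,0.05],[0,0,0,0,0.007,-0.12,0.05],[0,0,0,0,0.007,-0.12,0.05]]'
python3 - <<'E'
from h import *
b=np.array([.4246,.1555,.236]);t=np.radians(40)
z=tool(-.19,t).as_matrix()[:,2]
plan((b-.14*z,-.19,t),(b-.06*z,-.19,t),(b,-.19,t))
print(bot.get_obs()['joint_pos'].round(2))
E
```

```text
clock: 7.7
eef_pos: [0.4339, 0.0112, 0.4008]
tool_rot: [-0.044, 0.964, 0.01, 0.262]
ft_force: [1.0, 0.1, -0.5]
grip_width: 0.0498
grasp_force: 0.0
t 7.7 tcp [0.4339 0.0112 0.4008] ft [ 1.   0.1 -0.5] w 0.0498
[0.159, -0.166, 0.231] [0.0976, 0.1663, 0.0256]
[0.159, -0.166, 0.231] [0.086, 0.1523, 0.1035]
[0.159, -0.166, 0.231] [0.0773, 0.1417, 0.1619]
[-0.01 -0.33 -0.24  1.13  0.05 -0.08]
```

```bash
python3 jog.py '[[0.06,-0.06,0.08,0.035,0.05,0.01,0.05],[0.12,-0.12,0.16,0.07,0.1,0.02,0.05],[0.159,-0.166,0.231,0.098,0.14,0.026,0.05],[0.159,-0.166,0.231,0.098,0.166,0.026,0.05],[0.159,-0.166,0.231,0.092,0.16,0.065,0.05],[0.159,-0.166,0.231,0.086,0.152,0.103,0.05],[0.159,-0.166,0.231,0.086,0.152,0.103,0.05]]'
python3 - <<'E'
from h import *
b=np.array([.4246,.1555,.236]);t=np.radians(40)
plan((b,-.19,t))
a=vision.camera('scene');b=vision.camera('top')
cv2.imwrite('pics/c2.png',np.hstack([cv2.resize(a[140:290,200:350],(400,400)),cv2.resize(b[60:260,180:380],(400,400))])[...,::-1])
E
```

```text
clock: 8.57
eef_pos: [0.3952, 0.1595, 0.2604]
tool_rot: [0.088, 0.938, -0.035, 0.335]
ft_force: [-0.4, -0.3, 0.7]
grip_width: 0.0498
grasp_force: 0.0
t 8.57 tcp [0.3952 0.1595 0.2604] ft [-0.4 -0.3  0.7] w 0.0498
[-0.005, -0.012, 0.005] [-0.0077, 0.0019, 0.0564]
```

View pics/c2.png

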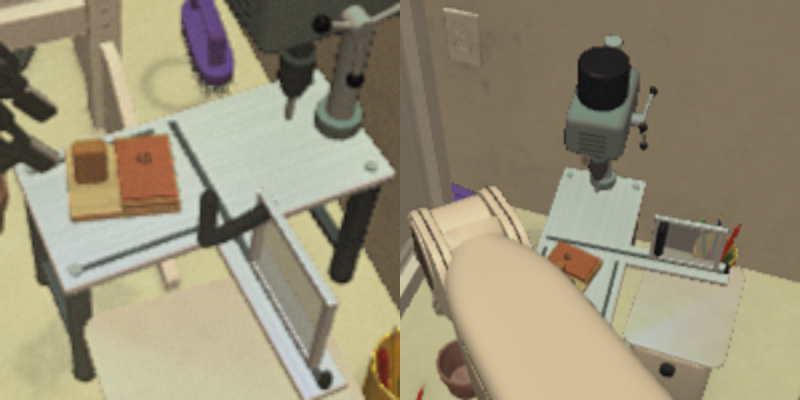

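Guard fully open (panel at the far end of the track, (300,280)). The gripper is lined up behind the block at (88,160), and the sled is untouched.

```bash
python3 jog.py '[[0,0,0,-0.007,0.002,0.025,0.05],[0,-0.01,0,-0.007,0.002,0.056,0.05],[0,-0.01,0,-0.007,0.002,0.056,0.05],[0,-0.01,0,-0.007,0.002,0.056,0],[0,-0.01,0,-0.007,0.002,0.056,0],[0,-0.01,0,-0.007,0.002,0.056,0],[0,-0.01,0,-0.007,0.002,0.056,0]]'
python3 - <<'E'
from h import *
b=np.array([.4246,.1555,.236]);t=np.radians(40)
plan((b,-.19,t))
E
```

```text
clock: 9.55
eef_pos: [0.4377, 0.1553, 0.2279]
tool_rot: [0.089, 0.935, -0.032, 0.343]
ft_force: [-5.1, 0.3, 6.0]
grip_width: 0.0148
grasp_force: 59.9
t 9.55 tcp [0.4377 0.1553 0.2279] ft [-5.1  0.3  6. ] w 0.0148
[0.001, 0.006, 0.0] [0.0047, -0.0023, 0.0042]
```

```bash
cat >> h.py <<'E'
def sledplan(mark,bit,dyaw,fr=(1,)):
    o=bot.get_obs();p=np.array(o['eef_pos']);R=Ro.from_quat(o['tool_rot']);mark=np.array(mark);bit=np.array(bit)
    for f in fr:
        Z=Ro.from_euler('z',dyaw*min(1,2*f));d=np.r_[p[:2]-mark,0]
        q=np.r_[mark+f*(bit-mark),p[2]]+Z.apply(d)
        print(f,(R.inv()*Z*R).as_rotvec().round(3).tolist(),R.inv().apply(q-p).round(4).tolist())
E
python3 - <<'E'
from h import *
o=bot.get_obs();m=Ro.from_quat(o['tool_rot']).as_matrix();yaw=np.arctan2(m[1,2],m[0,2]);print('yaw',yaw, 'yaw by y',np.arctan2(-m[0,1],m[1,1]))
a=vision.camera('scene');cv2.imwrite('pics/c3.png',np.hstack([cv2.resize(a[175:255,215:295],(560,560),interpolation=2)])[...,::-1])
E
```

```text
yaw -0.1880146479691473 yaw by y -0.18892058529393427
```

View pics/c3.png

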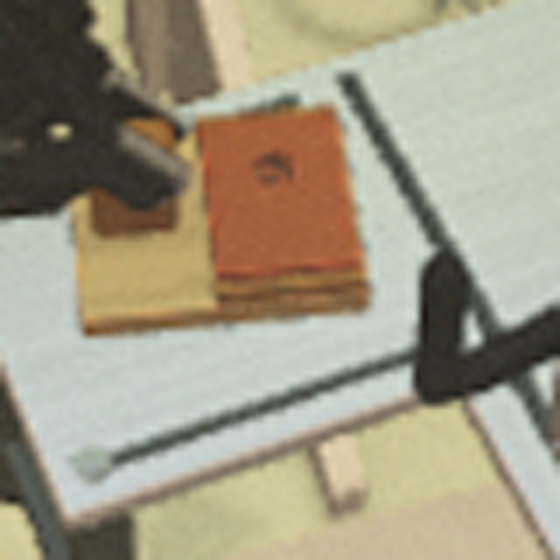

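The ring is at crop (273,168), unchanged, and the gripper holds the block with the sled flat.

Run:
```python
from h import *
sledplan(onz('scene',(253.6,198.8),.209)[:2],[.617,.154],YS+.188,(.25,.5,.75,1))
```

```text
0.25 [-0.09, 0.0, -0.106] [-0.0278, 0.001, 0.0236]
0.5 [-0.181, 0.0, -0.213] [-0.0562, 0.0023, 0.0477]
0.75 [-0.181, 0.0, -0.213] [-0.0828, 0.0083, 0.0703]
1 [-0.181, 0.0, -0.213] [-0.1095, 0.0143, 0.093]
```

```bash
python3 jog.py '[[-0.045,0,-0.053,-0.0139,0.0005,0.0118,0],[-0.09,0,-0.106,-0.0278,0.001,0.0236,0],[-0.136,0,-0.16,-0.042,0.0017,0.0357,0],[-0.181,0,-0.213,-0.0562,0.0023,0.0477,0],[-0.181,0,-0.213,-0.0695,0.0053,0.059,0],[-0.181,0,-0.213,-0.0828,0.0083,0.0703,0],[-0.181,0,-0.213,-0.0828,0.0083,0.0703,0]]'
python3 - <<'E'
from h import *
o=bot.get_obs();print(o['joint_pos'].round(2))
E
```

```text
clock: 10.48
eef_pos: [0.5475, 0.143, 0.228]
tool_rot: [-0.042, 0.938, 0.016, 0.345]
ft_force: [1.5, -0.1, 1.2]
grip_width: 0.0149
grasp_force: 59.0
[ 0.34 -0.06 -0.61  0.34 -0.16  0.19]
```

```bash
python3 jog.py '[[0,0,0,-0.013,0,0.011,0],[0,0,0,-0.026,0,0.022,0],[0,0,0,-0.026,0,0.022,0]]'
python3 - <<'E'
from h import *
plan()
a=vision.camera('scene');b=vision.camera('top');cv2.imwrite('pics/s4.png',a[...,::-1]);cv2.imwrite('pics/t4.png',b[...,::-1])
cv2.imwrite('pics/c4.png',np.hstack([cv2.resize(a[160:220,280:330],(400,480),interpolation=2),cv2.resize(b[120:180,255:305],(400,480),interpolation=2)])[...,::-1])
E
```

```text
clock: 10.85
eef_pos: [0.581, 0.1464, 0.228]
tool_rot: [-0.042, 0.937, 0.016, 0.345]
ft_force: [3.8, 0.2, 3.9]
grip_width: 0.015
grasp_force: 59.4
t 10.85 tcp [0.581  0.1464 0.228 ] ft [3.8 0.2 3.9] w 0.015
```

View pics/c4.png

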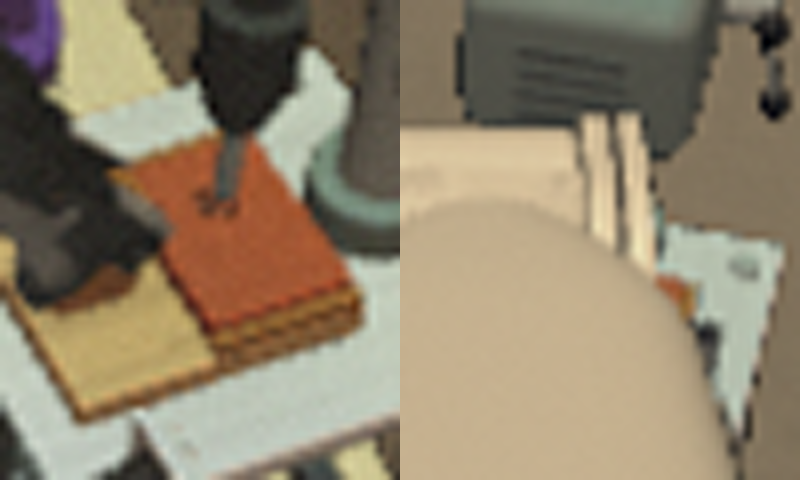

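The ring is at about (217,200) in the scene crop, just left of the bit's end at (228,205). The top view is blocked. I'll measure both numerically.

Run:
```python
from h import *
a=cv2.imread('pics/scene0.png').astype(int);b=cv2.imread('pics/s4.png').astype(int)
print('tip gray scene0 rows176-190 cols302-315');print(a[176:190,302:316].sum(2)//3)
print('tile: red s4');print(b[178:192,299:316,2]);print('sat r-b');print((b[178:192,299:316,2]-b[178:192,299:316,0]))
```

```text
tip gray scene0 rows176-190 cols302-315
[[183 185 182 186 183 140  44  36  60  88 118 179 186 184]
 [181 183 183 187 184 147  63  69  96 146 176 184 181 181]
 [188 187 188 188 178 134  71  78 117 183 185 181 180 181]
 [186 190 184 187 169  96  75  80 129 186 182 182 182 183]
 [183 184 183 185 159  80  78  80 135 186 187 181 181 184]
 [180 182 179 186 163  71  75 102 159 184 184 180 184 185]
 [181 182 183 188 159  64  73 107 166 186 189 187 187 188]
 [187 183 184 186 161  61  71 118 185 190 188 184 185 185]
 [184 183 183 187 174 100  79 146 192 185 186 187 186 187]
 [186 187 189 191 186 173 166 176 185 187 184 185 188 186]
 [189 188 187 190 186 188 188 188 185 185 183 183 184 183]
 [189 182 185 185 187 187 180 186 186 182 182 183 185 185]
 [188 187 185 184 186 186 181 185 181 184 183 186 185 184]
 [185 183 182 184 183 181 185 180 181 182 184 186 186 184]]
tile: red s4
[[175 177 160 149 153 157 165 154 123  81  91 119 168 170 178 187 187]
 [140 147 152 160 157 160 172 152  93  88  93 131 173 165 176 188 186]
 [160 152 160 167 160 161 164 146  86  89  90 127 170 168 168 188 186]
 [167 1
[... 1077 characters left out ...]
113 110 110 112 118  88   8  14  37 102 118 115 112 113  64]
 [109 110 111 113 111 101  85  70   9  11  48 112 116 114 116 119 101]
 [110 112 112 110 106  77  64  60   6  17  67 117 113 114 114 117 118]
 [ 75 103 115 112 109  88  57  51  62  76  72 113 112 113 111 114 116]
 [ 29  67 114 110 110 100  63  62  82  65  81 114 112 113 114 112 114]
 [ 17  41  91 110 108 113 102 103 107  99 104 110 110 112 113 113 115]
 [ 11  21  54  99 111 113 113 113 113 113 112 108 113 111 114 113 113]
 [  4  23  71 107 111 108 113 110 114 113 112 107 114 111 113 112 111]
 [  8  54 104 112 110 108 107 107 109 110 112 109 114 112 110 111 114]
 [ 24  71 114 110 110 107 104 106 106 108 109 108 110 110 115 111 113]]
```

Run:
```python
from h import *
a=cv2.imread('pics/scene0.png').astype(int)
print(a[194:205,248:261,2])
m=onz('scene',(306.8,184.8),.209);t=onz('scene',(308.,184.4),.217);print(m,t,t-m)
c=np.r_[t[:2],.209]; print('ring centre should appear at',proj('scene',c))
R=Ro.from_quat(bot.get_obs()['tool_rot']);print(R.inv().apply(np.r_[(t-m)[:2],0]).round(4))
print(R.inv().apply([0,0,1]).round(3))
# expected extents of ring in pixels
th=np.linspace(0,6.28,40);P=np.array([proj('scene',m+.006*np.array([np.cos(x),np.sin(x),0])) for x in th]);print(P.min(0),P.max(0))
```

```text
[[161 165 161 160 161 156 161 156 161 163 162 159 162]
 [157 161 162 159 157 161 163 162 161 158 163 164 162]
 [162 158 156 158 156 164 166 164 161 162 165 158 160]
 [162 164 164 148 128 138 114 122 141 163 160 164 160]
 [160 162 153 127 132 143 101 113 131 164 162 161 159]
 [158 159 144 103 107 131 119 133 117 161 161 160 158]
 [156 157 154 135 103 119 103 114 109 163 159 162 162]
 [159 156 162 157 148 139 125 144 149 157 164 159 162]
 [162 158 162 163 165 160 153 161 162 154 159 163 163]
 [154 160 155 159 161 160 159 158 157 158 164 161 159]
 [157 153 155 151 159 163 157 159 159 161 161 162 157]]
[0.61702675 0.15919103 0.209     ] [0.61679589 0.15335551 0.217     ] [-0.00023086 -0.00583552  0.008     ]
ring centre should appear at [307.63436407 186.48704069]
[ 0.0006 -0.0058 -0.0005]
[-0.648  0.001 -0.761]
[304.41463652 183.01823252] [309.18065703 186.59512461]
```

The offset is 5–6 mm in −y: I left the sideways part out of the last row. Correcting.

```bash
python3 jog.py '[[0,0,0,0,-0.0025,0,0],[0,0,0,0,-0.005,0,0],[0,0,0,0,-0.005,0,0],[0,0,0,0,-0.005,0,0]]'
python3 - <<'E'
from h import *
a=vision.camera('scene').astype(int);print(a[180:192,299:316,0])
E
```

```text
clock: 11.45
eef_pos: [0.5803, 0.1423, 0.2279]
tool_rot: [-0.043, 0.938, 0.017, 0.345]
ft_force: [0.7, 3.1, 6.3]
grip_width: 0.0149
grasp_force: 59.7
[[154 145 149 153 161 155 161 146  87  94  91 125 177 169 174 185 186]
 [145 154 153 162 165 161 165 144  77  81 102 142 172 168 168 179 194]
 [165 169 169 166 160 162 164 141  75  87 104 150 165 167 163 175 185]
 [167 166 167 158 161 160 169 146  81  86 113 160 170 167 162 163 174]
 [160 161 163 164 161 164 157 118  88  76 116 167 165 162 161 162 166]
 [136 166 167 166 166 151 133 135 104  93 107 170 162 162 164 164 161]
 [122 154 165 166 162 144  96 104  68 104 133 135 163 166 162 163 165]
 [120 118 146 165 158 148 113 107 104 116 111 125 161 162 161 169 164]
 [102 112 147 161 158 160 153 140 120 130 151 157 164 166 165 162 166]
 [ 76  92 125 150 158 164 166 163 153 162 163 163 160 162 164 163 164]
 [ 39  68 107 150 160 164 162 162 167 164 162 160 161 164 163 162 161]
 [ 23  61 124 162 162 158 159 157 160 160 160 162 162 161 165 164 165]]
```

```bash
python3 jog.py '[[0,0,0,0,0,0,0.04],[0,0,0,0,0,0,0.04],[0,0,0,0,0,0,0.04],[0,0,0,0,0,-0.02,0.04],[0,0,0,0,0,-0.06,0.04],[0,0,0,0,0,-0.11,0.04],[0,0,0,0,0,-0.16,0.04],[0,0,0,0,0,-0.18,0.04],[0,0,0,0,0,-0.18,0.04]]'
python3 - <<'E'
from h import *
t=np.radians(30);h=stand(-.145,-.1245,.308);z=tool(YS,t).as_matrix()[:,2]
plan((h-.12*z,YS,t),(h,YS,t))
a=vision.camera('scene');b=vision.camera('top');cv2.imwrite('pics/s5.png',a[...,::-1]);cv2.imwrite('pics/t5.png',b[...,::-1])
cv2.imwrite('pics/c5.png',np.hstack([cv2.resize(a[160:220,280:330],(400,480),interpolation=2),cv2.resize(b[120:180,245:295],(400,480),interpolation=2)])[...,::-1])
E
```

```text
clock: 12.62
eef_pos: [0.4641, 0.1303, 0.3653]
tool_rot: [-0.042, 0.938, 0.016, 0.345]
ft_force: [0.7, -0.5, 0.5]
grip_width: 0.0398
grasp_force: 0.0
t 12.62 tcp [0.4641 0.1303 0.3653] ft [ 0.7 -0.5  0.5] w 0.0398
[0.001, 0.181, -0.001] [0.0128, -0.1155, -0.051]
[0.001, 0.181, -0.001] [0.0344, -0.1155, 0.067]
```

View pics/c5.png

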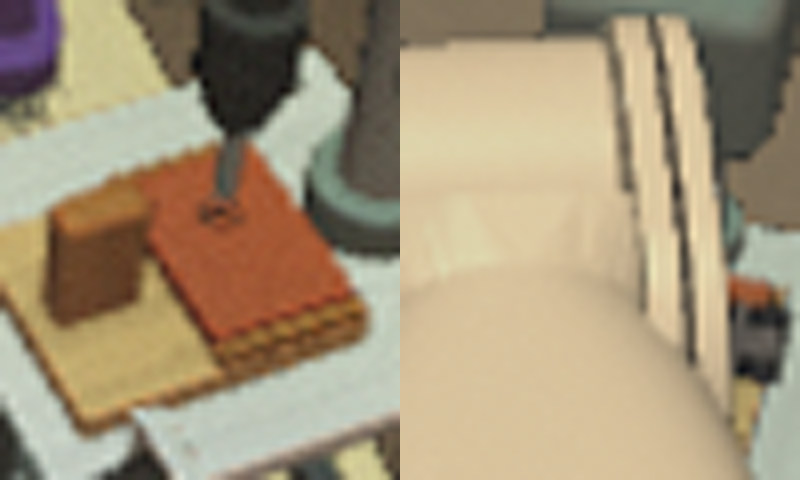

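Released: the ring is centred at about (221,212) directly under the bit, against (224,215) ideal, so within about 1.5 mm. Now the guard.

```bash
python3 jog.py '[[0,0.06,0,0.004,-0.03,-0.03,0.05],[0,0.12,0,0.009,-0.07,-0.051,0.05],[0,0.181,0,0.013,-0.1155,-0.051,0.05],[0,0.181,0,0.013,-0.1155,-0.051,0.05],[0,0.181,0,0.023,-0.1155,0.004,0.05],[0,0.181,0,0.0344,-0.1155,0.067,0.05],[0,0.181,0,0.0344,-0.1155,0.067,0.05]]'
python3 - <<'E'
from h import *
plan((stand(-.145,-.1245,.308),YS,np.radians(30)))
E
```

```text
clock: 13.6
eef_pos: [0.4886, 0.0177, 0.2819]
tool_rot: [-0.044, 0.967, 0.012, 0.25]
ft_force: [-0.4, 0.6, 0.0]
grip_width: 0.0498
grasp_force: 0.0
t 13.6 tcp [0.4886 0.0177 0.2819] ft [-0.4  0.6  0. ] w 0.0498
[0.002, -0.017, 0.0] [-0.0075, -0.0011, -0.0072]
```

```bash
python3 jog.py '[[0,0,0,-0.007,-0.001,-0.007,0.05],[0,0,0,-0.007,-0.001,-0.007,0],[0,0,0,-0.007,-0.001,-0.007,0],[0,0,0,-0.007,-0.001,-0.007,0],[0,0,0,-0.007,-0.001,-0.007,0]]'
```

```text
clock: 14.22
eef_pos: [0.4949, 0.0173, 0.3025]
tool_rot: [-0.044, 0.965, 0.013, 0.259]
ft_force: [-2.8, 5.3, 5.2]
grip_width: 0.0121
grasp_force: 58.4
```

```bash
python3 jog.py '[[0,0,0,0,0.02,0,0],[0,0,0,0,0.045,0,0],[0,0,0,0,0.07,0,0],[0,0,0,0,0.095,0,0],[0,0,0,0,0.12,0,0],[0,0,0,0,0.14,0,0],[0,0,0,0,0.155,0,0],[0,0,0,0,0.163,0,0],[0,0,0,0,0.166,0,0],[0,0,0,0,0.166,0,0]]'
```

```text
clock: 15.48
eef_pos: [0.4806, 0.1817, 0.3025]
tool_rot: [-0.043, 0.965, 0.012, 0.26]
ft_force: [-0.1, -0.2, 6.2]
grip_width: 0.0121
grasp_force: 59.0
```

```bash
python3 jog.py '[[0,0,0,0,0.002,0,0],[0,0,0,0,0.003,0,0],[0,0,0,0,0.003,0,0]]'
```

```text
clock: 15.85
eef_pos: [0.4806, 0.1817, 0.3025]
tool_rot: [-0.042, 0.965, 0.009, 0.26]
ft_force: [0.4, -7.7, 6.9]
grip_width: 0.0121
grasp_force: 59.2
```

```bash
python3 jog.py '[[0,0,0,0,-0.002,0,0],[0,0,0,0,-0.002,0,0.05],[0,0,0,0,-0.002,0,0.05],[0,0,0,0,-0.002,0,0.05],[0,0,0,0,-0.002,-0.04,0.05],[0,0,0,0,-0.002,-0.09,0.05],[0,0,0,0,-0.002,-0.14,0.05],[0,0,0,0,-0.06,-0.14,0.05],[0,0,0,0,-0.12,-0.14,0.05],[0,0,0,0,-0.18,-0.14,0.05]]'; python3 jog.py '[[0,0,0,0,-0.06,0,0.05],[0,0,0,0,-0.12,0,0.05],[0,0,0,0,-0.18,0,0.05],[0,0,0,0,-0.18,0,0.05]]'
python3 - <<'E'
from h import *
a=vision.camera('scene');b=vision.camera('top');cv2.imwrite('pics/s6.png',a[...,::-1]);cv2.imwrite('pics/t6.png',b[...,::-1])
cv2.imwrite('pics/c6.png',np.hstack([cv2.resize(a[140:290,200:350],(400,400),interpolation=2),cv2.resize(b[110:210,240:340],(400,400),interpolation=2)])[...,::-1])
E
```

```text
clock: 17.1
eef_pos: [0.4255, -0.0019, 0.4215]
tool_rot: [-0.045, 0.965, 0.012, 0.258]
ft_force: [1.4, 0.0, 0.1]
grip_width: 0.05
grasp_force: 0.0
clock: 17.6
eef_pos: [0.4417, -0.1851, 0.4195]
tool_rot: [-0.039, 0.966, 0.011, 0.256]
ft_force: [-1.2, 0.7, -0.1]
grip_width: 0.0501
grasp_force: 0.0
```

View pics/c6.png

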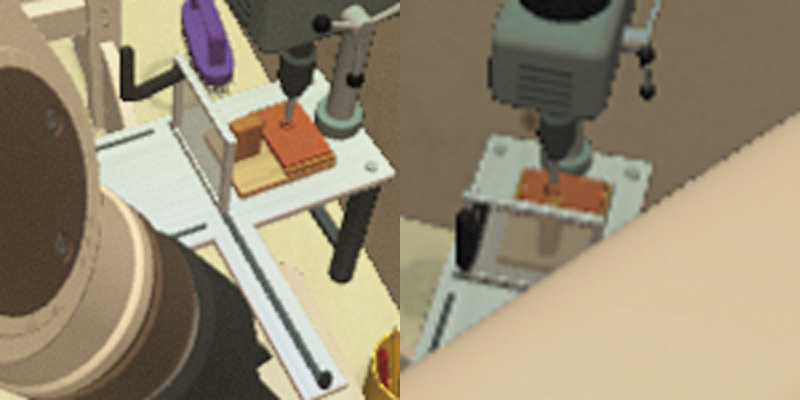

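Guard shut in front of the sled, and the bit stands on the ring in both views. One quick numeric check.

Run:
```python
from h import *
a=cv2.imread('pics/s6.png').astype(int);b=cv2.imread('pics/t6.png').astype(int);c=cv2.imread('pics/top0.png').astype(int)
print(a[182:191,301:314,2]);print(b[150:164,271:288,2]);print(c[150:164,271:288].sum(2)//3)
for z in(.209,.217):print(proj('top',np.array([.617,.1536,z])))
```

```text
[[193 191 185 186 191 165  94 103 124 174 194 188 187]
 [193 187 187 190 195 166  95 104 132 187 195 190 191]
 [189 186 185 188 182 152 122 105 159 193 190 190 187]
 [190 192 189 176 152 165 143 152 144 196 190 185 191]
 [192 192 191 169 114 122  89 135 165 172 189 190 190]
 [191 190 189 173 116 128 168 155 141 162 187 189 192]
 [187 187 185 182 176 167 158 160 171 181 192 187 190]
 [183 186 186 187 190 187 178 183 189 188 186 188 185]
 [185 185 188 187 186 192 195 191 186 181 186 188 192]]
[[164 165 170 162  86  70  78  69  78 106 109 111 112 114 105  87  84]
 [161 164 158 167 100  65  80  87  89 101 106 105 101  84  77  69 102]
 [142 145 151 165 142 111  86  88  85  72  76  78  77  69  65  78 141]
 [136 143 149 156 154 142 106  89 107 143 117 110  80  69  68 120 170]
 [136 149 148 149 152 148 112  88 111 156 148 145 135 138 148 151 162]
 [142 150 149 151 152 148 109  85 107 152 152 149 149 151 156 153 151]
 [160 147 147 151 144 107 122 128 139 150 149 147 149 149 150 149 149]
 [152 147 148 148 142  86 121 124 133 150 148 148 149 148 149 147 146]
 [149 148 147 149 144 110 119 134 11
[... 741 characters left out ...]
191]
 [182 184 187 184 185 178 122  85 112 170 171 170 167 172 174 190 188]
 [182 186 186 184 185 184 167 147 173 188 189 188 185 185 185 188 186]
 [184 187 185 184 183 184 182 179 186 185 186 183 182 184 184 189 184]
 [186 188 185 184 183 182 183 182 184 184 185 183 182 183 186 186 184]
 [188 187 185 184 183 183 181 182 183 184 184 182 181 183 185 185 183]
 [196 183 181 177 158 184 182 182 183 184 184 180 183 183 187 183 183]
 [206 189 185 182 176 196 183 183 185 184 181 180 184 185 187 183 183]
 [129 129 147 170 180 207 190 187 186 185 184 182 184 179 181 157 185]
 [103 106 115 122 127 139 129 147 164 179 202 192 189 185 185 179 199]]
[277.60200515 157.63331796]
[277.70737567 156.03735245]
```

```bash
python3 -c "
from workcell import bot, vision, workorder
print(workorder.job_done())"
```

```text
the job is handed in; nothing more can be done
None
```

The job is handed in at about 18 s of the 64 s limit: the sled lies flat with the bit's point over the inside of the ring (about 1–1.5 mm off centre in both views), the guard is shut against its stop, and the arm is clear of everything.

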